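# Sweep leftover mosaic tiles into the scrap tray

## Robot

A 7-joint arm with a two-finger parallel gripper is mounted at the origin on the work surface. World frame = base frame: x ahead of the robot, y to its left, z up, the work surface at z = 0. Lengths are in mm, angles in rad, forces in N, time in s.
With the tool pointing down it reaches from about 400 to 900 mm from the base axis. Payload 5.5 kg.
Tool frame: the origin (TCP) lies where the fingers leave the gripper's body, on its centre line; the fingertips stand 66 mm ahead of it and the grasp point (between the pads) lies ahead of it (grip_point_offset is the z of the grasp point in the tool frame, in mm); z points along the fingers, y is the line along which they close (so a half turn about z gives the same grasp; the last joint's range is limited). The gripper opens to 92 mm and grips with 3 to 60 N. Pads are 19 mm wide; open, the fingers measure 130 mm over their backs; the gripper's body (75 mm by 190 mm) begins 47 mm behind the grasp point.
Start: joints at [-1.022, 0.501, -0.427, 1.55, 0.221, 1.138, -0.21], TCP at [183.215, 623.643, 292.229] pointing down, gripper open.
Joint ranges: [-2.88, 2.88], [-0.31, 2.03], [-1.54, 1.56], [0.2, 2.42], [-1.41, 4.55], [0.19, 2.02], [-2.57, 2.57]. Speed limits (rad/s): [2.57, 2.57, 3.14, 3.14, 3.14, 3.14, 3.14].

## Interface

Orientations are given as a rotation vector (axis times angle).
In Python, from rig import observe, get_image, finish_job, search_frame, masks_of, grip_point_offset gives the robot as it stands. The module is installed in compiled form; this text tells all that it offers.
- The arm moves only by the tool move_arm, never from a script. Its argument "deltas" is a list of rows, each a list of 3 entries, a list of its own where there are three numbers: the turn, a rotation vector about the tool's x, y, z in rad, then the shift along the tool's x, y, z in mm, then the finger opening in mm, from 0 to 91.8. A call has 1 to 10 rows; each row is the pose to reach, as a shift and turn from the pose commanded when the call began, along the tool's axes at that moment; what a row does not reach only later rows make up. A row lasts 1/8 s, in which the tool goes at most 62.5 mm and 10.7 degrees, less where a joint would pass 70% of its speed; a pose out of reach is approached as far as the arm can. A call with a gripper value outside its range is refused whole. The fingers move at their own pace and stop on an object; the grip force is fixed at half the most. Time passes only in rows, so rows that repeat a pose let the fingers close. It gives the time, the measured TCP pose, the force, the opening and the grip force at its end, in the units of the state.
- observe(): the state, without advancing time (a new reading comes with each control period).
- get_image(name): name is "scene" or "top" or "wrist"; returns a dict with "img" (480x640x3 uint8, red, green, blue), "intrinsics" (3x3 intrinsics, pixels), "R" (3x3) and "t" (3): a world point X has camera coordinates R X + t. Camera axes: x right, y down, z forward; pixel columns grow to the right and rows downward; lengths in mm; the calibration is good to about 2 mm. A picture is of the moment at which its call begins. There is no depth.
- finish_job(): hands the job in; it is judged then, once.
Trained networks look in the newest picture that a camera, given by its name, has taken for a name from the list of things; names that differ only in an ending like _2 or _b are one class to them, and where a whole thing is asked for, a point or a joint stands for the part that bears it (a point fixed in the world has none). Each returns a list of dicts, best first, with "confidence" (0 to 1); they miss things now and then, are a little off and sometimes report something else, mostly with a low value. They report only what shows in the picture. A call takes as long as a camera call.
- search_frame(camera, name): "bbox" ([left, top, width, height] in pixels, round what is visible of it).
- masks_of(camera, name): "region" (480x640 bool, what is visible of it) and "bbox" ([left, top, width, height] in pixels, round what is visible of it).
The state is a dict: "time": time; "q": joint angles; "dq": joint speeds; "tau": joint torques, N m; "ee_pos": TCP position; "orientation": TCP orientation; "wrist_force": force on the tool from outside, world axes, zero at the start; "moment": the same for the moment, N m; "gripper_width": finger opening in mm; "finger_force": force on a finger pad.
Only numpy, scipy, OpenCV 4.12 (cv2) and the standard library are available. Lean on these libraries where they do the work, as an engineer would, in place of code of your own. Each camera call takes 0.05 s, during which the arm holds its last target. There are 200 camera calls.

## Task

Clear the work board: use the fingers to sweep the three loose mosaic tiles across the board and off its edge so that all three drop into the pink scrap tray. Push them only, without picking them up, and leave the ink bottle, the eraser and the tape roll where they are.

Things in the scene. Friction and masses are not known exactly. Their poses are not given: they have to be found in the camera images.
- board_top (a point): centre of the top face of the raised plywood work board, which is fixed to the table: 260 mm (its x) x 260 mm (its y) x 30 mm thick, so the top is 30 mm above the table; z up. A tray stands flush against each of its two y edges (130 mm from this point along +y and along -y). Board and trays are moved and turned together by up to about 0.2 rad
- scrap_tray: PINK open scrap tray, fixed, standing flush against one of the two y edges of the board (which one varies): outside 260 mm along its x (along the board edge) x 90 mm along its y, 26 mm high, walls and floor 4 mm thick, so its rim is 4 mm below the board top. Origin at the centre of its underside, 175 mm from the board centre; axes parallel to the board axes
- keep_tray: TURQUOISE tray of the same size, at the opposite y edge of the board, holding the eraser; no tile belongs in it. Origin at the centre of its underside
- blue_tile: BLUE loose square glass mosaic tile, 28 x 28 mm and 10 mm thick, about 20 g, lying flat on the work board at the start; origin at its centre, x and y along its sides, z through its thickness (up at the start)
- orange_tile: ORANGE loose square glass mosaic tile, 28 x 28 mm and 10 mm thick, about 20 g, lying flat on the work board at the start; origin at its centre, x and y along its sides, z through its thickness (up at the start)
- green_tile: GREEN loose square glass mosaic tile, 28 x 28 mm and 10 mm thick, about 20 g, lying flat on the work board at the start; origin at its centre, x and y along its sides, z through its thickness (up at the start)
- ink_bottle: small amber ink bottle with a black cap, 28 mm in diameter, 42 mm tall, 50 g, standing on the work board; origin at the centre of its underside. It and the three tiles lie in four lanes parallel to the board y axis, at board x of about -87, -29, 29 and 87 mm (within 4 mm), one thing in each lane in any order, within 55 mm of the board x axis in y
- eraser: white eraser, 50 x 22 x 13 mm, lying loose in the turquoise tray; origin at the centre of its underside
- tape_roll: lilac roll of tape lying flat on the table to the robot's right, 90 mm in diameter, 24 mm high; origin at the centre of its underside

How it is judged:
By the outcome, as a careful person would: the job done as asked, in the order asked, and still so for the second after the job is handed in, with the robot touching nothing.
It also fails if it takes over 72 s, if anything falls off the work surface, if the arm or the gripper's body presses on something with over 40 N, if the wrist force passes 120 N, or if a joint passes its speed limit or range.

## Working session

There is one attempt and no reset: what is moved stays moved. The work goes in short steps, Python scripts to look and compute and a tool call to move; the robot and the scene stay as the last step left them, time stands still between calls to the robot, and variables do not carry over. Pictures are saved under pics/ and viewed, at most 10 in all, crops included, and the job is handed in when it is done.

Besides the shell and the picture viewer there is one more tool, called after "Request:" as name(argument=value, ...), one argument or row to a line, values as JSON. move_arm: Moves the arm, as the interface text tells. Its arguments: {"type":"object","properties":{"deltas":{"type":"array","items":{"type":"array"}}},"required":["deltas"]}

```bash
mkdir -p pics
cat > h.py <<'E'
import numpy as np, cv2
from rig import *
def back(im,uv,z):
    K,R,t=[np.array(im[k]) for k in("intrinsics","R","t")]
    d=R.T@np.linalg.inv(K)@np.array([uv[0],uv[1],1.]);c=-R.T@t
    return c+d*(z-c[2])/d[2]
E
python3 - <<'E'
from h import *
print(observe(),grip_point_offset)
for c in("top","scene"):
    im=get_image(c);cv2.imwrite(f"pics/{c}0.png",im["img"][:,:,::-1])
    for n,z in(("blue_tile",40),("orange_tile",40),("green_tile",40),("ink_bottle",72),("scrap_tray",26),("keep_tray",26),("tape_roll",24),("eraser",17)):
        for m in masks_of(c,n)[:1]:
            p=np.argwhere(m["region"])[:,::-1].astype(np.float32)
            r=cv2.minAreaRect(p)
            print(c,n,round(m["confidence"],2),m["bbox"],back(im,r[0],z).round(1),[back(im,q,z)[:2].round().tolist() for q in cv2.boxPoints(r)])
E
```

```text
{'time': 0.0, 'q': array([-1.02179502,  0.50188822, -0.42677477,  1.55148395,  0.22081839,
        1.13830463, -0.21029339]), 'dq': array([ 0.00158975,  0.00035216,  0.00014954, -0.00093189, -0.00030661,
        0.0003152 ,  0.00017166]), 'tau': array([-6.80124867e-04, -5.66574848e+01, -5.81629649e+00, -2.79112422e+01,
       -6.86660735e-02,  3.05107981e-02,  1.77937272e-04]), 'ee_pos': array([183.14375874, 623.04531811, 291.13735123]), 'orientation': array([-0.44726562, -3.10925092,  0.00313318]), 'wrist_force': array([ 0.87009132, -0.22992233,  0.73236243]), 'moment': array([ 0.02765174, -0.00399048,  0.00705502]), 'finger_force': 0.0, 'gripper_width': 91.75989223346427} 46.699999999999996
top blue_tile 0.63 [268.3, 176.1, 12.1, 16.4] [635.1  -1.7  40. ] [[625.0, 16.0], [653.0, 10.0], [645.0, -19.0], [618.0, -13.0]]
top orange_tile 0.67 [214.9, 206.3, 17.5, 19.7] [573.2  91.9  40. ] [[564.0, 110.0], [592.0, 102.0], [582.0, 73.0], [555.0, 82.0]]
top green_tile 0.6 [259.3, 260.9, 14.2, 22.0] [463.    8.8  40. ] [[451.0, 25.0], [479.0, 22.0], [475.0, -8.0], [447.0, -4.0]]
top ink_bot
[... 1029 characters left out ...]
3.0], [480.0, -4.0]]
scene ink_bottle 0.6 [378.5, 204.8, 14.4, 24.3] [529.6  13.9  72. ] [[542.0, -8.0], [502.0, 15.0], [516.0, 37.0], [557.0, 13.0]]
scene scrap_tray 0.55 [440.7, 160.6, 101.4, 122.4] [543.9 221.6  26. ] [[407.0, 164.0], [367.0, 275.0], [663.0, 271.0], [689.0, 178.0]]
scene keep_tray 0.57 [276.5, 203.4, 80.5, 131.3] [ 576.8 -129.2   26. ] [[437.0, -191.0], [421.0, -84.0], [697.0, -76.0], [706.0, -166.0]]
scene tape_roll 0.71 [111.5, 204.6, 46.0, 46.7] [ 426.9 -458.3   24. ] [[405.0, -518.0], [354.0, -445.0], [449.0, -399.0], [494.0, -471.0]]
scene eraser 0.8 [312.3, 258.1, 21.1, 28.2] [ 593.3 -119.1   17. ] [[566.0, -134.0], [563.0, -108.0], [620.0, -105.0], [623.0, -130.0]]
```

View pics/top0.png

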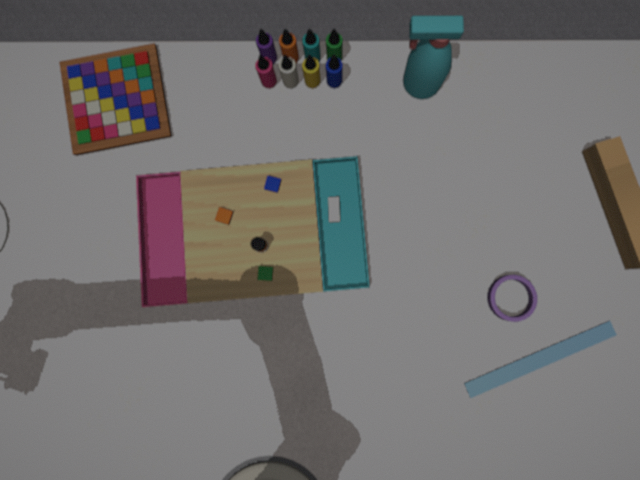

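View pics/scene0.png

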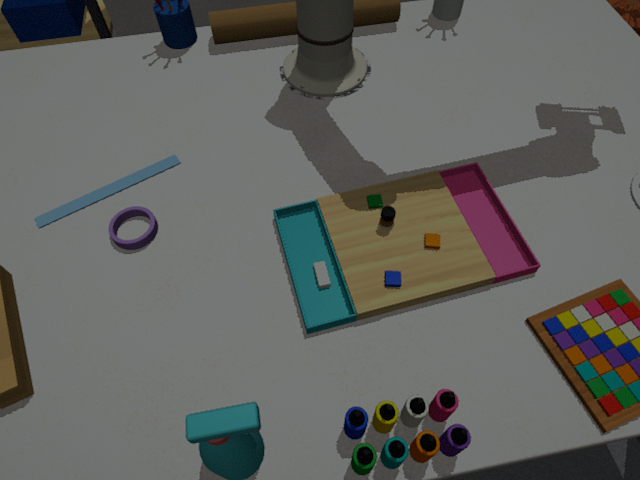

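The top view shows the pink tray on the left (columns 137–187, +y) and the turquoise tray on the right (313–369). Blue is at (273,184), orange at (224,215), green at (265,273) and the bottle at (258,243). The scene view agrees. The board yaw is about 0.09 rad. I'll turn the tool so that the closed fingers' wide face pushes along +board y.

Request:
move_arm(
  deltas=[
    [[0, 0, 0.15], [-50, -40, 0], 0],
    [[0, 0, 0.3], [-100, -80, 0], 0],
    [[0, 0, 0.45], [-150, -120, 0], 0],
    [[0, 0, 0.6], [-200, -160, 0], 0],
    [[0, 0, 0.75], [-250, -200, 0], 0],
    [[0, 0, 0.9], [-300, -240, 0], 0],
    [[0, 0, 1.05], [-350, -280, 0], 0],
    [[0, 0, 1.195], [-400, -325, 20], 0],
    [[0, 0, 1.195], [-440, -360, 40], 0],
    [[0, 0, 1.195], [-470, -390, 60], 0],
  ],
)

```text
time: 2.15
ee_pos: [525.7, 115.3, 232.4]
orientation: [2.119, 2.318, 0.003]
wrist_force: [1.0, 0.5, -0.2]
gripper_width: 0.8
finger_force: 0.0
```

```bash
cat >> h.py <<'E'
from scipy.spatial.transform import Rotation as Ro
def to(*ws):
    s=observe();R=Ro.from_rotvec(s["orientation"]);p=s["ee_pos"]
    D=Ro.from_euler('z',np.pi/2+.09).as_matrix()@np.diag([1,-1,-1])
    print(round(s["time"],2),p.round(1),s["gripper_width"],np.abs(s["wrist_force"]).max(),"turn",(R.inv()*Ro.from_matrix(D)).as_rotvec().round(3))
    for w in ws: print(w,R.inv().apply(np.array(w)-p).round(1))
E
python3 -c "
from h import *
to((640,-46,180),(640,-46,100))"
```

```text
2.15 [525.7 115.3 232.4] 0.7855451923460818 1.0250528377101609 turn [ 0.002 -0.    -0.   ]
(640, -46, 180) [-170.9   99.2   52.6]
(640, -46, 100) [-170.9   99.1  132.6]
```

Request:
move_arm(
  deltas=[
    [[0, 0, 0], [-45, 25, 10], 0],
    [[0, 0, 0], [-90, 50, 25], 0],
    [[0, 0, 0], [-130, 75, 40], 0],
    [[0, 0, 0], [-160, 92, 50], 0],
    [[0, 0, 0], [-171, 99, 60], 0],
    [[0, 0, 0], [-171, 99, 90], 0],
    [[0, 0, 0], [-171, 99, 115], 0],
    [[0, 0, 0], [-171, 99, 128], 0],
    [[0, 0, 0], [-171, 99, 132], 0],
    [[0, 0, 0], [-171, 99, 132], 0],
  ],
)

```text
time: 3.4
ee_pos: [638.5, -44.0, 100.8]
orientation: [2.118, 2.319, 0.001]
wrist_force: [-0.8, -0.1, 0.3]
gripper_width: 0.7
finger_force: 0.0
```

Run:
```python
from h import *
to((640,-46,100),(618.5,192,100))
im=get_image("wrist");cv2.imwrite("pics/w1.png",im["img"][:,:,::-1])
```

```text
3.4 [638.5 -44.  100.8] 0.7468500206532882 0.7595311454546649 turn [ 0.001 -0.     0.   ]
(640, -46, 100) [-2.1  1.3  0.8]
(618.5, 192, 100) [236.9   1.4   0.8]
```

View pics/w1.png

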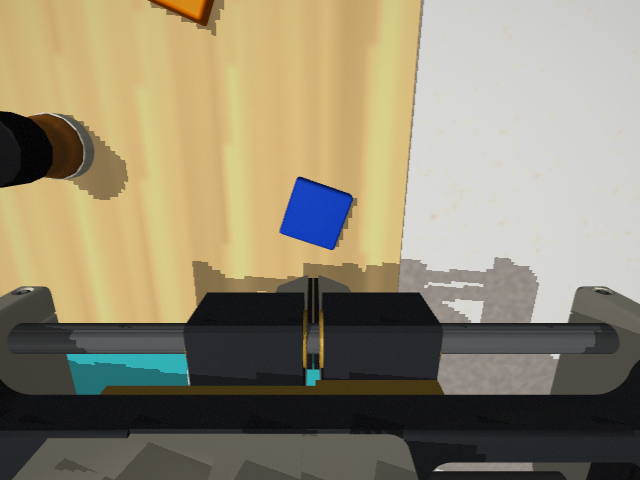

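The blue tile is straight ahead of the fingers at (316,213). The bottle is well clear at the left. Now I'll push.

Request:
move_arm(
  deltas=[
    [[0, 0, 0], [10, 1, 1], 0],
    [[0, 0, 0], [20, 1, 1], 0],
    [[0, 0, 0], [32, 1, 1], 0],
    [[0, 0, 0], [45, 1, 1], 0],
    [[0, 0, 0], [58, 1, 1], 0],
    [[0, 0, 0], [71, 1, 1], 0],
    [[0, 0, 0], [84, 1, 1], 0],
    [[0, 0, 0], [97, 1, 1], 0],
    [[0, 0, 0], [110, 1, 1], 0],
    [[0, 0, 0], [120, 1, 1], 0],
  ],
)

```text
time: 4.7
ee_pos: [628.3, 76.3, 99.2]
orientation: [-2.118, -2.32, -0.0]
wrist_force: [-0.9, -0.1, 1.1]
gripper_width: 0.1
finger_force: 0.1
```

Run:
```python
from h import *
to((618.5,192,100))
im=get_image("wrist");cv2.imwrite("pics/w2.png",im["img"][:,:,::-1])
```

```text
4.7 [628.3  76.3  99.2] 0.14545072044848759 1.063860313463676 turn [-0.    -0.     0.001]
(618.5, 192, 100) [116.1   0.7  -0.8]
```

View pics/w2.png

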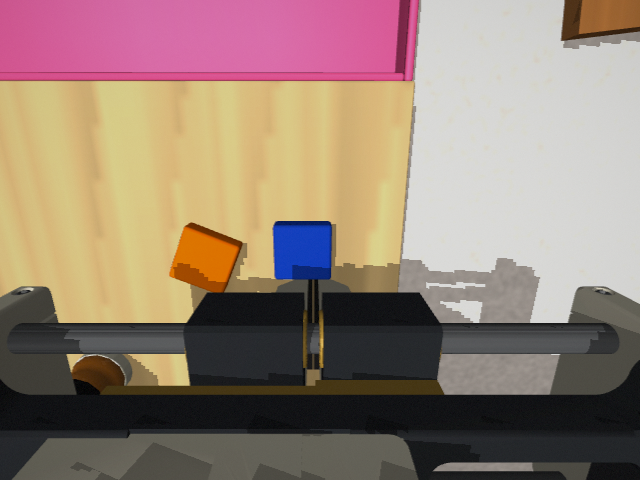

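Blue is squared up against the fingers at (302,250). Orange is clear at (206,257), so I continue the push.

Request:
move_arm(
  deltas=[
    [[0, 0, 0], [12, 0, 0], 0],
    [[0, 0, 0], [24, 0, 0], 0],
    [[0, 0, 0], [37, 0, 0], 0],
    [[0, 0, 0], [50, 0, 0], 0],
    [[0, 0, 0], [63, 0, 0], 0],
    [[0, 0, 0], [76, 0, 0], 0],
    [[0, 0, 0], [88, 0, 0], 0],
    [[0, 0, 0], [100, 0, 0], 0],
    [[0, 0, 0], [112, 0, 0], 0],
    [[0, 0, 0], [118, 0, 0], 0],
  ],
)

```text
time: 6.0
ee_pos: [617.6, 194.0, 99.2]
orientation: [-2.118, -2.32, -0.0]
wrist_force: [-0.1, -0.4, -1.2]
gripper_width: 0.7
finger_force: 0.0
```

Request:
move_arm(
  deltas=[
    [[0, 0, 0], [0, 0, 0], 0],
    [[0, 0, 0], [0, 0, -35], 0],
    [[0, 0, 0], [0, 0, -70], 0],
    [[0, 0, 0], [-40, -10, -80], 0],
    [[0, 0, 0], [-90, -30, -80], 0],
    [[0, 0, 0], [-135, -50, -80], 0],
    [[0, 0, 0], [-146, -53, -80], 0],
    [[0, 0, 0], [-146, -53, -80], 0],
  ],
)

```text
time: 7.0
ee_pos: [578.4, 41.3, 179.5]
orientation: [2.122, 2.316, 0.001]
wrist_force: [-0.1, 1.0, 0.1]
gripper_width: 0.6
finger_force: 0.0
```

Run:
```python
from h import *
to((579,47,100))
im=get_image("wrist");cv2.imwrite("pics/w3.png",im["img"][:,:,::-1])
```

```text
7.0 [578.4  41.3 179.5] 0.5714282720151087 0.9622748866003017 turn [ 0.001  0.    -0.003]
(579, 47, 100) [ 5.7  1.1 79.5]
```

View pics/w3.png

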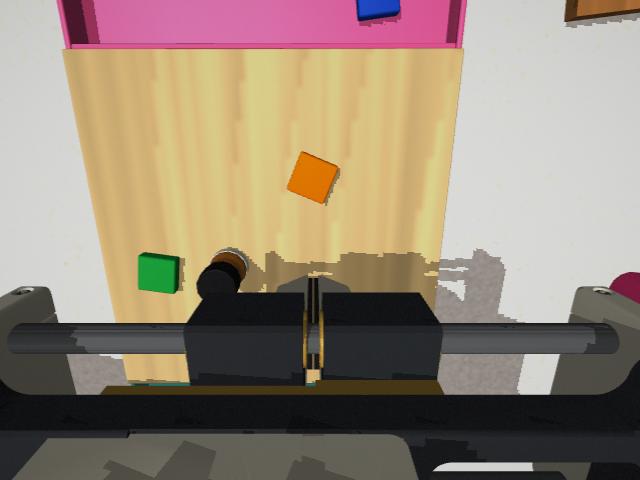

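Blue lies in the pink tray (378,8). Orange is centred ahead at (313,177), and the bottle and green are undisturbed. I'll lower and push orange 142 mm.

Request:
move_arm(
  deltas=[
    [[0, 0, 0], [5, 1, 25], 0],
    [[0, 0, 0], [5, 1, 50], 0],
    [[0, 0, 0], [5, 1, 70], 0],
    [[0, 0, 0], [5, 1, 79], 0],
    [[0, 0, 0], [8, 1, 80], 0],
    [[0, 0, 0], [16, 1, 80], 0],
    [[0, 0, 0], [26, 1, 80], 0],
    [[0, 0, 0], [38, 1, 80], 0],
    [[0, 0, 0], [50, 1, 80], 0],
    [[0, 0, 0], [62, 1, 80], 0],
  ],
)

```text
time: 8.3
ee_pos: [573.5, 105.4, 99.4]
orientation: [2.119, 2.32, 0.0]
wrist_force: [0.9, -0.1, -0.2]
gripper_width: 0.3
finger_force: 0.2
```

Run:
```python
from h import *
to((566,189,100))
im=get_image("wrist");cv2.imwrite("pics/w4.png",im["img"][:,:,::-1])
```

```text
8.3 [573.5 105.4  99.4] 0.25478279559759714 0.935827753606196 turn [ 0. -0.  0.]
(566, 189, 100) [83.9  0.1 -0.6]
```

View pics/w4.png

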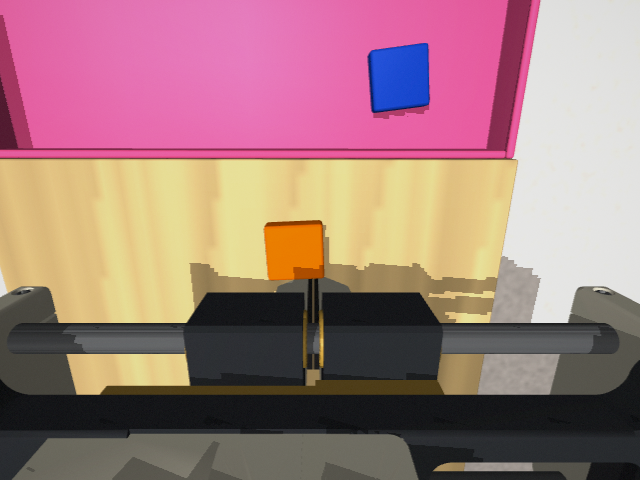

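Orange is nearly square against the fingers at (294,250), slightly left but supported. I'll continue over the edge, then lift and go behind green.

Request:
move_arm(
  deltas=[
    [[0, 0, 0], [10, 0, 0], 0],
    [[0, 0, 0], [20, 0, 0], 0],
    [[0, 0, 0], [30, 0, 0], 0],
    [[0, 0, 0], [40, 0, 0], 0],
    [[0, 0, 0], [50, 0, 0], 0],
    [[0, 0, 0], [60, 0, 0], 0],
    [[0, 0, 0], [70, 0, 0], 0],
    [[0, 0, 0], [80, 0, 0], 0],
    [[0, 0, 0], [87, 0, 0], 0],
    [[0, 0, 0], [87, 0, 0], 0],
  ],
)

```text
time: 9.6
ee_pos: [565.5, 191.9, 99.2]
orientation: [-2.118, -2.32, -0.0]
wrist_force: [0.6, 0.1, -0.4]
gripper_width: 0.3
finger_force: 0.0
```

Run:
```python
from h import *
to((566,189,180),(468.5,-35,180))
```

```text
9.6 [565.5 191.9  99.2] 0.30196724118163454 0.644305632719757 turn [-0.    -0.     0.001]
(566, 189, 180) [ -2.9   0.2 -80.8]
(468.5, -35, 180) [-217.1 -117.3  -80.9]
```

Request:
move_arm(
  deltas=[
    [[0, 0, 0], [0, 0, -35], 0],
    [[0, 0, 0], [0, 0, -70], 0],
    [[0, 0, 0], [-20, -10, -81], 0],
    [[0, 0, 0], [-60, -32, -81], 0],
    [[0, 0, 0], [-110, -59, -81], 0],
    [[0, 0, 0], [-160, -86, -81], 0],
    [[0, 0, 0], [-200, -108, -81], 0],
    [[0, 0, 0], [-217, -117, -81], 0],
    [[0, 0, 0], [-217, -117, -81], 0],
  ],
)

```text
time: 10.72
ee_pos: [466.7, -38.4, 179.6]
orientation: [-2.125, -2.313, 0.003]
wrist_force: [-0.1, 0.7, 0.2]
gripper_width: 0.4
finger_force: 0.0
```

Run:
```python
from h import *
to((468.5,-35,100))
im=get_image("wrist");cv2.imwrite("pics/w5.png",im["img"][:,:,::-1])
```

```text
10.72 [466.7 -38.4 179.6] 0.3591875005995105 0.6815453161420928 turn [-0.002  0.001 -0.005]
(468.5, -35, 100) [ 3.3  2.2 79.6]
```

View pics/w5.png

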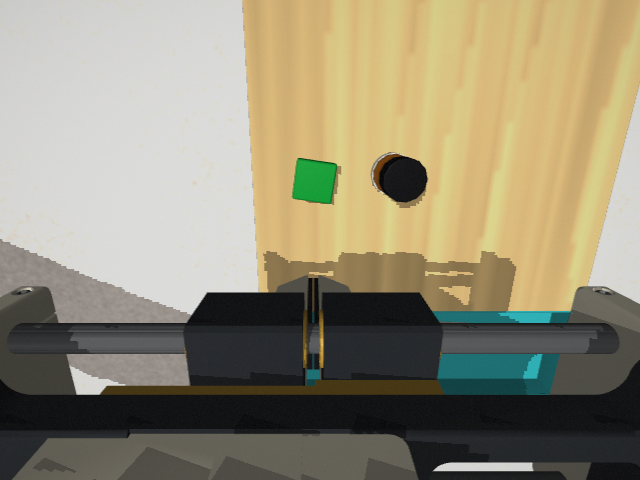

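Green is straight ahead at (315,181). The bottle at (400,178) leaves more than 20 mm beside the fingers' path. I'll lower and push.

Request:
move_arm(
  deltas=[
    [[0, 0, 0], [2, 1, 25], 0],
    [[0, 0, 0], [2, 1, 50], 0],
    [[0, 0, 0], [2, 1, 70], 0],
    [[0, 0, 0], [2, 1, 79], 0],
    [[0, 0, 0], [6, 1, 80], 0],
    [[0, 0, 0], [14, 1, 80], 0],
    [[0, 0, 0], [24, 1, 80], 0],
    [[0, 0, 0], [34, 1, 80], 0],
    [[0, 0, 0], [45, 1, 80], 0],
    [[0, 0, 0], [55, 1, 80], 0],
  ],
)

```text
time: 12.02
ee_pos: [464.7, 20.2, 100.4]
orientation: [2.119, 2.32, 0.0]
wrist_force: [-0.3, 0.1, -0.0]
gripper_width: 0.4
finger_force: 0.2
```

Run:
```python
from h import *
to((449,178,100))
im=get_image("wrist");cv2.imwrite("pics/w6.png",im["img"][:,:,::-1])
```

```text
12.03 [464.7  20.2 100.4] 0.40957452337275413 0.26061541724665166 turn [ 0.    -0.     0.001]
(449, 178, 100) [158.6  -1.4   0.4]
```

View pics/w6.png

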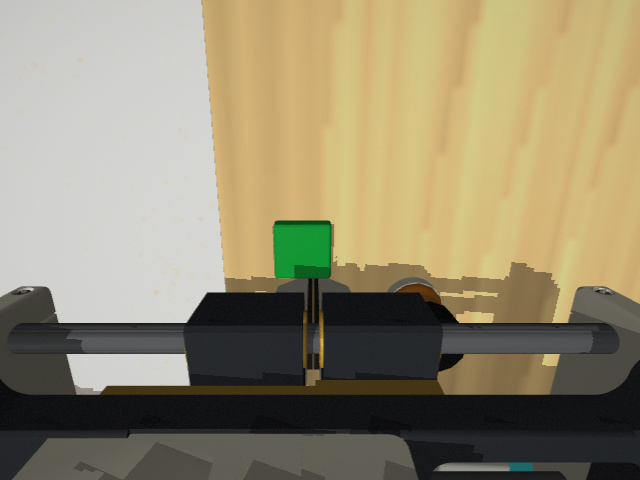

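Green is square on the fingers at (302,250), and the bottle stands upright and clear. I continue.

Request:
move_arm(
  deltas=[
    [[0, 0, 0], [10, 0, 0], 0],
    [[0, 0, 0], [20, 0, 0], 0],
    [[0, 0, 0], [30, 0, 0], 0],
    [[0, 0, 0], [40, 0, 0], 0],
    [[0, 0, 0], [50, 0, 0], 0],
    [[0, 0, 0], [60, 0, 0], 0],
    [[0, 0, 0], [70, 0, 0], 0],
    [[0, 0, 0], [80, 0, 0], 0],
    [[0, 0, 0], [90, 0, 0], 0],
    [[0, 0, 0], [100, 0, 0], 0],
  ],
)

```text
time: 13.32
ee_pos: [455.7, 119.5, 100.2]
orientation: [-2.119, -2.319, 0.0]
wrist_force: [1.2, 0.3, -0.7]
gripper_width: 0.9
finger_force: 0.1
```

Request:
move_arm(
  deltas=[
    [[0, 0, 0], [10, 0, 0], 0],
    [[0, 0, 0], [20, 0, 0], 0],
    [[0, 0, 0], [30, 0, 0], 0],
    [[0, 0, 0], [40, 0, 0], 0],
    [[0, 0, 0], [50, 0, 0], 0],
    [[0, 0, 0], [60, 0, 0], 0],
    [[0, 0, 0], [61, 0, 0], 0],
    [[0, 0, 0], [61, 0, -40], 0],
    [[0, 0, 0], [61, 0, -90], 0],
    [[0, 0, 0], [61, 0, -140], 0],
  ],
)

```text
time: 14.58
ee_pos: [450.0, 179.0, 241.5]
orientation: [-2.12, -2.318, 0.001]
wrist_force: [1.3, 0.4, -1.0]
gripper_width: 0.3
finger_force: 0.0
```

Request:
move_arm(
  deltas=[
    [[0, 0, 0], [30, 10, -30], 0],
    [[0, 0, 0], [70, 20, -50], 0],
    [[0, 0, 0], [120, 20, -50], 0],
    [[0, 0, 0], [170, 20, -50], 0],
    [[0, 0, 0], [200, 20, -50], 0],
    [[0, 0, 0], [200, 20, -50], 0],
  ],
)

```text
time: 15.32
ee_pos: [450.9, 383.2, 289.7]
orientation: [-2.114, -2.323, 0.0]
wrist_force: [-0.1, -0.7, -1.3]
gripper_width: 0.8
finger_force: 0.0
```

Run:
```python
from h import *
to()
a=get_image("top")["img"];b=get_image("scene")["img"]
v=np.hstack([cv2.resize(a[130:330,100:400],(400,267)),cv2.resize(b[130:350,250:570],(388,267))])
cv2.imwrite("pics/f.png",v[:,:,::-1])
```

```text
15.32 [450.9 383.2 289.7] 0.7985706907708368 1.3349260969208674 turn [-0.001 -0.001  0.004]
```

View pics/f.png

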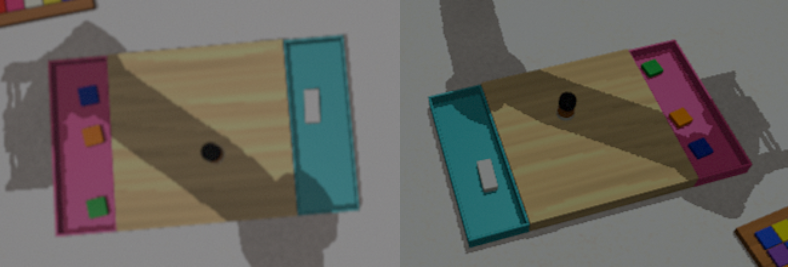

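Both views show the three tiles inside the pink tray: (88,95), (93,135) and (97,207) in the top crop. The bottle and eraser are in place and the arm is clear.

```bash
python3 -c "
from rig import *
print(finish_job())"
```

```text
the job is handed in; nothing more can be done
None
```

All three tiles were swept off the board into the pink scrap tray, the final camera check showed the ink bottle and eraser still in place, the arm never went near the tape roll, and the job is handed in.

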